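Load a flow-cell cassette through the detector's light flap

ROBOT

A 7-joint arm with a two-finger parallel gripper is mounted at the origin on a cart in front of the work surface, level with it; the furniture and walls round the work are solid. World frame = base frame: x ahead of the robot, y to its left, z up, the work surface at z = 0. Lengths are in m, angles in rad, forces in N, time in s.
With the tool pointing down it reaches from about 0.4 to 0.875 m from the base axis. Payload 6.5 kg.
Tool frame: the origin (TCP) lies at the very end of the fingers, on their centre line; the grasp point (between the pads) lies 19 mm behind it (r.grasp_offset is the distance from the TCP to the grasp point, in m); z points along the fingers, y is the line along which they close (so a half turn about z gives the same grasp; the last joint's range is limited). The gripper opens to 85 mm and grips with 20 to 120 N. Pads are 22 mm wide; open, the fingers measure 114 mm over their backs; the gripper's body (76 mm by 85 mm) begins 54 mm behind the grasp point. The pads swing forward as they close: fully open they stand 13 mm farther back than shut.
Start: joints at [1.143, 0.536, -0.004, 1.538, 0.003, 1.067, -0.071], TCP at [0.23, -0.608, 0.231] pointing down, gripper open.
Joint ranges: [-2.7, 2.7], [-0.37, 2.16], [-1.27, 1.26], [0.24, 2.4], [-1.31, 4.45], [0.19, 1.91], [-2.76, 2.76]. Speed limits (rad/s): [2.39, 2.39, 3.14, 3.14, 3.14, 3.14, 3.14].

INTERFACE

Orientations are given as a unit quaternion [w, x, y, z].
In Python, from station import read_state, camera, job, r gives the robot as it stands. The module is installed in compiled form; this text tells all that it offers.
- The arm moves only by the shell command python3 -m jog 'ROWS' [FORCE]. ROWS is JSON, a list that holds one entry, the list of rows, each a list of 5 numbers: the finger opening in cm, from 0 to 8.54, then the shift along the tool's x, y, z in cm, then the turn about the tool's z in units of 6 degrees (1.0 is 6 degrees). A call has 1 to 10 rows; each row shifts and turns the commanded pose from where the row before left it, along the tool's axes as they then stand; what a row does not reach is not made up. A row lasts 1/8 s, in which the tool goes at most 62.5 mm and 10.7 degrees, less where a joint would pass 70% of its speed; a pose out of reach is approached as far as the arm can. A call with a gripper value outside its range is refused whole. The fingers move at their own pace and stop on an object; FORCE is the grip in N (left out, the last holds). Time passes only in rows, so rows that do not move let the fingers close. It gives the time, the measured TCP pose, the force, the opening and the grip force at its end, in the units of the state.
- read_state(): the state, without advancing time (a new reading comes with each control period).
- camera(name): name is "scene" or "side" or "wrist"; returns a dict with "frame" (480x640x3 uint8, red, green, blue), "depth" (480x640 float32, m along the optical axis (not along the pixel's ray), 0 where there is no reading), "fovy" (degrees; the focal length in pixels is half the picture's height over the tangent of half this angle, whatever the lens; pixels are square), "cx", "cy" (the principal point, pixels), "view" (4x4, takes a point from world to camera coordinates). Camera axes: x right, y up, looking along -z (the intrinsics and any distortion apply to the point x, -y, -z); pixel columns grow to the right and rows downward; lengths in m; the calibration is good to about 2 mm. A picture is of the moment at which its call begins.
- job.hand_in(): hands the job in; it is judged then, once.
The state is a dict: "clock": time; "joint_pos": joint angles; "joint_velocities": joint speeds; "effort": joint torques, N m; "tcp_pos": TCP position; "orientation": TCP orientation; "wrist_force": force on the tool from outside, world axes, zero at the start; "wrist_torque": the same for the moment, N m; "gripper_width": finger opening in m; "finger_force": force on a finger pad.
Only numpy, scipy, OpenCV 4.12 (cv2) and the standard library are available. Lean on these libraries where they do the work, as an engineer would, in place of code of your own. Each camera call takes 0.05 s, during which the arm holds its last target. There are 200 camera calls.

TASK

Load the blue flow-cell cassette into the white detector: push it nose first (its red handle stays outside) in through the spring-hinged light flap and on, gently, until it is pressed firmly home on the seat hidden inside and the flap has swung shut behind its blue body. Then let go of it and leave everything else standing where it is.

Things in the scene. Friction and masses are not known exactly. Their poses are not given: they have to be found in the camera images.
- cassette: Flow-cell cassette, about 90 g, lying upright: red handle block (20 long, 14 thick across y, 36 mm high), 7 mm steel rod, blue body (50 long, 30 wide, 20 mm high), all in line. Origin: on the underside below the handle's middle; x points along the rod to the nose, z up. The undersides of handle and body are both at z = 0. It balances near the blue body's tail end.
- cassette_nose (a point): Middle of the cassette's front end face, 154 mm ahead of the handle's middle, 10 mm above the underside.
- cassette_tail (a point): Tail end of the blue body, where the rod enters it: 104 mm ahead of the handle's middle, 11 mm above the underside. 94 mm of rod lie between it and the handle.
- detector: White detector module fixed to the cabinet top, 62 wide, 52 high, 124 mm deep (from the flap back). Origin: at cabinet-top height (z = 0), 171 mm straight in front of the opening; x points straight at the opening and into the channel, z up. The channel is 34 mm wide inside, its floor 6 mm and its ceiling 34 mm above the cabinet top. It is lined slick.
- mouth (a point): Point at cabinet-top height (z = 0) below the flap, in the middle of the opening, with the detector's axes: x points straight into the channel.
- sill (a point): Middle of the front edge of the channel's floor, on its upper face: the floor runs out 22 mm in front of the flap as a sill 6 mm high. Flared guide cheeks 18 mm high stand on both sides of it, about 49 mm apart at their outer ends, 23 mm before the flap, narrowing to the channel.
- flap (a joint): Dark steel light flap in the opening, hinged at its top edge (32 mm above the cabinet top), 25 mm long, opening inward only, against a weak spring (5 N at most to push through). In rad: 0 shut, 1.33 lying on the blue body. A 17 mm wide slot in its lower edge clears the rod: it falls shut behind the blue body once the tail end is more than about 25 mm inside.
- seat (a joint): How far the rubber seat inside has been pushed in, m: 0 untouched, home from 0.0015, hard stop at 0.003. The seat cannot be seen and lies at another depth each time: the nose first meets it 78 to 100 mm behind the flap. It yields under 5 to 7 N, stays where it was pushed, and stands hard at its stop; 10 N is ample.
- amber_bottle: Small amber reagent bottle with a black cap, 36 mm wide, 79 mm high, standing beyond the cassette's nose; a bystander. Origin: centre of its base.
- red_cap_bottle: Small cream reagent bottle with a red cap, 40 mm wide, 86 mm high; on the far side of the stand; a bystander. Origin: centre of its base.
- beaker: Clear plastic beaker, 54 mm wide, 69 mm high; on the far side of the stand; a bystander. Origin: centre of its base.
- marker: Felt marker, white with a green cap, 137 mm long, 17 mm thick, lying across near the front edge on the right; a bystander. Origin: middle of its underside.

How it is judged:
On the way, in this order (a step that is already met when the one before it is completed fails the run):
1. the cassette's blue body is in the opening and holds the flap open (value of joint flap above 0.9 rad and x of cassette_nose in the frame of mouth above 0.015 m and x of cassette_tail in the frame of mouth below 0.02 m), for 0.1 s.
2. the cassette is pressed home on its seat and the flap has swung shut behind it (value of joint seat above 0.0015 m and value of joint flap below 0.1 rad and x of cassette_tail in the frame of mouth above 0.025 m), for 0.2 s.
At the end, for the whole second after the job is handed in: The seat is pushed in by at least 1.5 mm, the flap hangs shut (within 0.1 rad), the blue body's tail end is more than 25 mm behind the flap, the cassette lies level and straight in the channel (within 0.15 and 0.12 rad) and is at rest (all of step 2 and angle between the x axis of cassette and the x axis of detector, either way round below 0.12 rad and angle between cassette's own z axis and vertical below 0.15 rad and linear speed of cassette below 0.01 m/s); the robot touches nothing.
It fails at once if the cassette is forced: more than 18 N between it and the detector (flap and seat included) (contact force between cassette and detector above 18 N).
It fails at once if the robot itself presses on the detector with more than 10 N (contact force between the arm and detector above 10 N).
It fails at once if a bystander is moved by more than 15 mm (distance of any of amber_bottle, red_cap_bottle, beaker, marker from where it was at the start of the episode above 0.015 m).
It also fails if it takes over 58 s, if anything falls off the work surface, if the arm or the gripper's body presses on something with over 40 N, if the wrist force passes 120 N, or if a joint passes its speed limit or range.

## Working session

There is one attempt and no reset: what is moved stays moved. The work goes in short steps, Python scripts to look and compute and a shell command to move; the robot and the scene stay as the last step left them, time stands still between calls to the robot, and variables do not carry over. Pictures are saved under pics/ and viewed, at most 10 in all, crops included, and the job is handed in when it is done.

```bash
mkdir -p pics; cat > h.py <<'E'
import numpy as np, cv2
from station import read_state, camera, job, r
def pts(c):
    d=c["depth"]; H,W=d.shape; f=H/2/np.tan(np.radians(c["fovy"])/2)
    u,v=np.meshgrid(np.arange(W),np.arange(H))
    P=np.stack([(u-c["cx"])/f*d,-(v-c["cy"])/f*d,-d,np.ones_like(d)],-1)
    return (P@np.linalg.inv(c["view"]).T)[...,:3]
def save(c,n): cv2.imwrite(f"pics/{n}.png",c["frame"][...,::-1])
E
python3 - <<'E'
from h import *
s=read_state(); print({k:np.round(v,3) for k,v in s.items()})
ims=[]
for n in("scene","side","wrist"):
    c=camera(n); np.savez(f"{n}0.npz",**c); ims.append(c["frame"]); print(n,{k:c[k] for k in c if k not in("frame","depth")})
    save(c,n+"0")
E
```

```text
{'clock': np.float64(0.0), 'joint_pos': array([ 1.143,  0.537, -0.004,  1.539,  0.003,  1.067, -0.071]), 'joint_velocities': array([-0.001, -0.001, -0.   , -0.001,  0.001, -0.001, -0.   ]), 'effort': array([-1.0000e-03, -5.8341e+01,  1.0480e+00, -2.5910e+01,  1.2000e-02,
        1.0000e-02,  0.0000e+00]), 'tcp_pos': array([ 0.23 , -0.607,  0.23 ]), 'orientation': array([-0.001,  0.984,  0.18 , -0.   ]), 'wrist_force': array([-0.255, -0.576,  0.298]), 'wrist_torque': array([ 0.039,  0.024, -0.03 ]), 'finger_force': np.float64(0.0), 'gripper_width': np.float64(0.085)}
scene {'fovy': 51.27564826099536, 'cx': 316.2429735266753, 'cy': 239.89994208859872, 'view': array([[-0.76587293, -0.64282567, -0.01462217,  0.37088594],
       [ 0.30281363, -0.38065161,  0.87373237, -0.22991417],
       [-0.56722355,  0.66474018,  0.48618714, -0.57064421],
       [ 0.        ,  0.        ,  0.        ,  1.        ]])}
side {'fovy': 54.858371481528636, 'cx': 316.0734415860064, 'cy': 238.5981112557982, 'view': array([[-9.83642533e-01, -1.80131461e-01,  1.56174987e-04,
         5.03641003e-01],
       [ 7.02324099e-02, -3.82718921e-01,  9.21191422e-01,
        -9.66263249e-02],
       [-1.65875786e-01,  9.06134032e-01,  3.89109676e-01,
        -9.43874730e-01],
       [ 0.00000000e+00,  0.00000000e+00,  0.00000000e+00,
         1.00000000e+00]])}
wrist {'fovy': 59.371798751391594, 'cx': 320.4748308042427, 'cy': 241.80633166143897, 'view': array([[ 3.53595157e-01, -9.35398419e-01,  5.13167674e-04,
        -6.48703792e-01],
       [ 9.01046436e-01,  3.40462161e-01, -2.68702135e-01,
         3.44437821e-02],
       [ 2.51168838e-01,  9.54741615e-02,  9.63223182e-01,
        -3.76280027e-01],
       [ 0.00000000e+00,  0.00000000e+00,  0.00000000e+00,
         1.00000000e+00]])}
```

View pics/scene0.png

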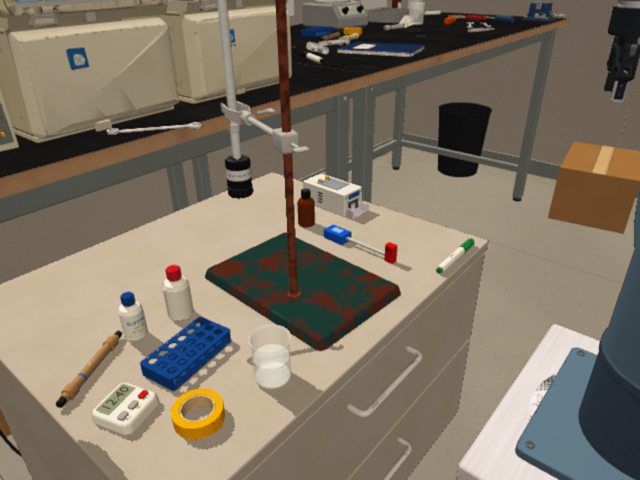

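View pics/side0.png

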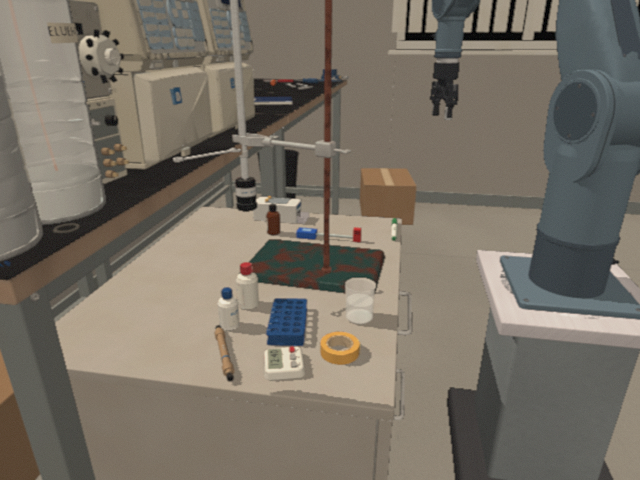

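The scene view shows the cassette's red handle at (390,252) and its blue body at (337,234). The amber bottle is at (306,210), the detector at (335,193) with its sill at about (355,210), the stand rod at (290,200) and the marker at (455,256). Next I'll turn these into positions.

```bash
python3 - <<'E'
from h import *
for n,roi in (("scene",(170,290,290,490)),("side",(185,250,240,410))):
    c=dict(np.load(n+"0.npz")); P=pts(c); hsv=cv2.cvtColor(c["frame"],cv2.COLOR_RGB2HSV); h,s,v=cv2.split(hsv)
    z=P[...,2]; R=np.zeros(z.shape,bool); R[roi[0]:roi[1],roi[2]:roi[3]]=1; R&=(c["depth"]>0)
    M={"red":((h<6)|(h>174))&(s>190)&(v>120)&(z>.003),"blue":(h>105)&(h<125)&(s>170)&(v>80),"green":(h>50)&(h<75)&(s>140)&(v>80),
       "white":(s<60)&(v>120)&(z>.02)&(z<.07)&(P[...,1]<-.3),"amber":(h<15)&(s>100)&(v<110)&(z>.01)&(z<.06)}
    for k,m in M.items():
        m=(m&R).astype(np.uint8); nn,l,st,_=cv2.connectedComponentsWithStats(m)
        for i in np.argsort(-st[1:,4])[:2]+1:
            p=P[l==i]
            if len(p)<12: continue
            print(n,k,st[i],"min",p.min(0).round(3),"max",p.max(0).round(3),"med",np.median(p,0).round(3))
    # top faces
    for k,m in (("blue",M["blue"]),("white",M["white"])):
        p=P[m&R]; zt=np.percentile(p[:,2],95); q=p[np.abs(p[:,2]-zt)<.003]
        if k=="white": print("z hist",np.histogram(p[:,2],10))
        b=cv2.minAreaRect((q[:,:2]*1000).astype(np.float32)); print(n,k,"top z",zt.round(3),b,cv2.boxPoints(b).round(0).tolist())
c=dict(np.load("scene0.npz")); a=c["frame"][160:280,270:490,::-1]
cv2.imwrite("pics/crop0.png",cv2.resize(a,None,fx=3.6,fy=3.6,interpolation=cv2.INTER_CUBIC))
E
```

```text
scene red [385 243  12  20 163] min [ 0.426 -0.159  0.003] max [ 0.445 -0.146  0.038] med [ 0.432 -0.149  0.019]
scene blue [324 225  27  19 264] min [ 0.54  -0.172  0.002] max [ 0.59  -0.144  0.022] med [ 0.557 -0.148  0.016]
scene blue [352 192   6   4  13] min [ 0.61  -0.29   0.039] max [ 0.613 -0.272  0.046] med [ 0.611 -0.282  0.043]
scene green [462 239  12  12  76] min [ 0.34  -0.297  0.008] max [ 0.349 -0.261  0.019] med [ 0.344 -0.278  0.015]
scene white [329 176  33  14  66] min [ 0.61  -0.315  0.046] max [ 0.707 -0.3    0.055] med [ 0.655 -0.305  0.052]
scene white [318 173   8   4  20] min [ 0.714 -0.314  0.05 ] max [ 0.733 -0.3    0.054] med [ 0.725 -0.307  0.052]
scene amber [298 197  17  28 378] min [ 0.636 -0.181  0.01 ] max [ 0.669 -0.151  0.06 ] med [ 0.646 -0.16   0.036]
scene amber [359 273  40  17 290] min [ 0.366 -0.072  0.015] max [ 0.434 -0.025  0.022] med [ 0.405 -0.055  0.02 ]
scene blue top z 0.022 ((564.6153564453125, -157.2464141845703), (27.21935272216797, 46.76271057128906), 89.50204467773438) [[541.0, -171.0], [588.0, -171.0], [588.0, -144.0], [541.0, 
[... 879 characters left out ...]
r [355 231   5   4  14] min [ 0.432 -0.152  0.023] max [ 0.442 -0.143  0.031] med [ 0.437 -0.147  0.026]
side blue top z 0.021 ((564.51025390625, -151.9686279296875), (16.45233917236328, 42.64178466796875), 86.43489074707031) [[543.0, -159.0], [585.0, -162.0], [586.0, -145.0], [544.0, -142.0]]
z hist (array([ 2,  1,  1,  1,  1,  0,  0,  4,  2, 20]), array([0.02151551, 0.02470734, 0.02789917, 0.03109101, 0.03428284,
       0.03747467, 0.0406665 , 0.04385833, 0.04705017, 0.050242  ,
       0.05343383]))
side white top z 0.053 ((672.2951049804688, -303.79364013671875), (10.307075500488281, 121.9678955078125), 86.8274154663086) [[611.0, -306.0], [733.0, -312.0], [733.0, -302.0], [612.0, -295.0]]
```

View pics/crop0.png

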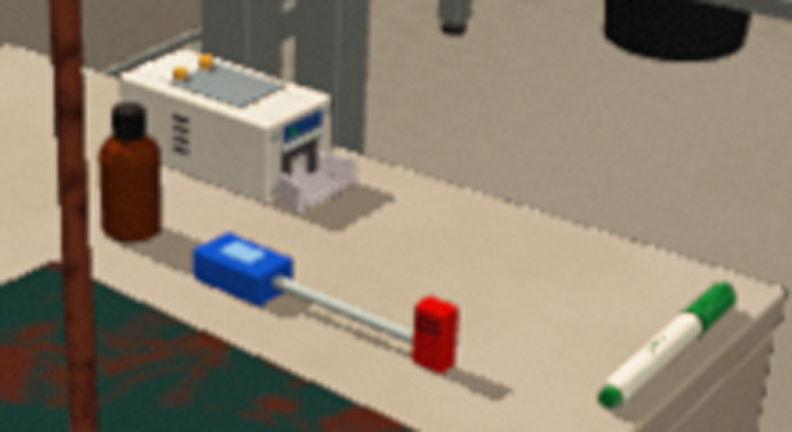

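The crop confirms the layout: cassette along +x, detector opening facing the robot at crop (300,160), sill and cheeks at (315,185). Now the tall obstacles and refined positions.

```bash
python3 - <<'E'
from h import *
for n in("scene","side"):
    c=dict(np.load(n+"0.npz")); P=pts(c); ok=c["depth"]>0
    q=P[ok]; q=q[(q[:,0]>.3)&(q[:,0]<.85)&(q[:,1]>-.5)&(q[:,1]<.15)]
    for a,b in((.09,.15),(.15,.25),(.25,.35),(.35,.45),(.45,.7)):
        p=q[(q[:,2]>a)&(q[:,2]<b)]
        H,xe,ye=np.histogram2d(p[:,0],p[:,1],[np.arange(.3,.86,.05),np.arange(-.5,.16,.05)])
        print(n,a,b,[(round(xe[i],2),round(ye[j],2),int(H[i,j])) for i,j in zip(*np.nonzero(H>2))])
    p=q[(q[:,2]>.014)&(q[:,2]<.03)&(q[:,1]>-.13)&(q[:,0]<.6)]; print("base min y",np.percentile(p[:,1],[0,1,5]),p[:,0].max())
    # sill/cheek
    p=q[(q[:,0]>.575)&(q[:,0]<.609)&(q[:,1]<-.27)&(q[:,1]>-.38)&(q[:,2]>.003)]
    for t in p[np.argsort(p[:,1])][:: max(1,len(p)//25)]: print(t.round(3),end=" ")
    print()
    # detector side wall (facing +y) line fit, rod/handle ends
    p=q[(q[:,0]>.615)&(q[:,0]<.735)&(q[:,1]<-.285)&(q[:,1]>-.32)&(q[:,2]>.012)&(q[:,2]<.047)]
    if len(p)>10:
        k=np.polyfit(p[:,0],p[:,1],1); print("wall",len(p),k,"y at .612",np.polyval(k,.612))
    p=q[(q[:,0]>.455)&(q[:,0]<.535)&(abs(q[:,1]+.153)<.02)&(q[:,2]>.008)]
    if len(p)>5: print("rod",len(p),np.polyfit(p[:,0],p[:,1],1),p.mean(0))
E
```

```text
scene 0.09 0.15 [(np.float64(0.45), np.float64(0.05), 293), (np.float64(0.6), np.float64(-0.05), 124), (np.float64(0.6), np.float64(-0.0), 11), (np.float64(0.65), np.float64(-0.5), 134), (np.float64(0.65), np.float64(-0.45), 62), (np.float64(0.65), np.float64(-0.4), 147), (np.float64(0.65), np.float64(-0.35), 91), (np.float64(0.65), np.float64(-0.05), 22), (np.float64(0.65), np.float64(-0.0), 198), (np.float64(0.7), np.float64(-0.5), 13), (np.float64(0.7), np.float64(-0.45), 304), (np.float64(0.7), np.float64(-0.4), 11), (np.float64(0.7), np.float64(-0.35), 330)]
scene 0.15 0.25 [(np.float64(0.45), np.float64(0.05), 574), (np.float64(0.6), np.float64(-0.05), 182), (np.float64(0.6), np.float64(-0.0), 17), (np.float64(0.65), np.float64(-0.5), 232), (np.float64(0.65), np.float64(-0.45), 138), (np.float64(0.65), np.float64(-0.4), 249), (np.float64(0.65), np.float64(-0.35), 185), (np.float64(0.65), np.float64(-0.3), 41), (np.float64(0.65), np.float64(-0.25), 45), (np.float64(0.65), np.float64(-0.2), 51), (np.float64(0.65), np.float64(-0.15), 23), (np.float64(0.65), np.float64(-0.1), 50), 
[... 10035 characters left out ...]
 0.008] [ 0.595 -0.297  0.009] [ 0.598 -0.296  0.015] [ 0.595 -0.296  0.012] [ 0.595 -0.296  0.006] [ 0.601 -0.296  0.018] [ 0.607 -0.296  0.008] [ 0.601 -0.295  0.012] [ 0.606 -0.294  0.012] [ 0.597 -0.294  0.019] [ 0.598 -0.294  0.01 ] [ 0.6   -0.293  0.007] [ 0.606 -0.293  0.006] [ 0.603 -0.292  0.016] [ 0.609 -0.292  0.006] [ 0.606 -0.292  0.016] [ 0.603 -0.291  0.007] [ 0.608 -0.291  0.019] [ 0.594 -0.29   0.005] [ 0.59  -0.285  0.007] [ 0.599 -0.285  0.007] [ 0.589 -0.282  0.005] [ 0.592 -0.278  0.007] [ 0.594 -0.276  0.007] [ 0.588 -0.275  0.005] [ 0.59  -0.272  0.003] [ 0.593 -0.272  0.006] [ 0.59  -0.271  0.006] 
rod 71 [-0.06503993 -0.12306696] [ 0.49058855 -0.15497481  0.01245738]
```

```bash
python3 -m jog '[[[4.5,3.5,-3.5,0,0],[4.5,3.5,-3.5,0,0],[4.5,3.5,-3.5,0,0],[4.5,3.5,-3.5,0,0],[4.5,3.5,-3.5,0,0],[4.5,3.5,-3.5,0,0],[4.5,3.5,-3.5,0,0],[4.5,3.5,-3.5,0,0],[4.5,3.5,-3.5,0,0],[4.5,3.5,-3.5,0,0]]]'
python3 -m jog '[[[4.5,0,0,1,1],[4.5,0,0,1,1],[4.5,0,0,1,1],[4.5,0,0,1,0.95],[4.5,0,0,0,0],[4.5,0,0,0,0]]]'
python3 - <<'E'
from h import *
s=read_state(); print(s["tcp_pos"],s["orientation"],s["joint_pos"].round(2))
c=camera("wrist"); save(c,"w1"); np.savez("w1.npz",**c)
P=pts(c); h,sa,v=cv2.split(cv2.cvtColor(c["frame"],cv2.COLOR_RGB2HSV)); ok=c["depth"]>0
for k,m in(("red",((h<6)|(h>174))&(sa>190)&(v>120)),("blue",(h>105)&(h<125)&(sa>170)&(v>80))):
    p=P[m&ok]; p=p[(p[:,1]>-.23)&(p[:,1]<-.1)]
    if len(p)<20: continue
    t=p[p[:,2]>np.percentile(p[:,2],90)-.004]
    print(k,len(p),p.min(0).round(3),p.max(0).round(3),"top",t[:,2].mean(),cv2.minAreaRect((t[:,:2]*1000).astype(np.float32)))
E
```

```text
clock: 1.4
tcp_pos: [0.4339, -0.1552, 0.2313]
orientation: [0.0, 0.984, 0.18, 0.0]
wrist_force: [-0.1, -0.9, 0.2]
gripper_width: 0.045
finger_force: 0.0
clock: 2.15
tcp_pos: [0.4336, -0.1567, 0.1916]
orientation: [0.0, 1.0, -0.025, 0.0]
wrist_force: [-0.4, -0.5, 0.3]
gripper_width: 0.0452
finger_force: 0.0
[ 0.43363972 -0.15668597  0.19155044] [ 4.92247808e-05  9.99689647e-01 -2.49117848e-02  1.00166259e-04] [ 0.4   0.28 -0.17  2.05  0.07  0.82 -1.43]
red 519 [ 0.43  -0.161  0.008] [ 0.449 -0.148  0.037] top 0.034645309862484534 ((439.2955322265625, -154.4981689453125), (12.38095474243164, 19.16778564453125), 86.95097351074219)
blue 1760 [ 0.542 -0.176  0.005] [ 0.582 -0.146  0.021] top 0.018779560012448585 ((561.9478149414062, -160.55636596679688), (28.560588836669922, 39.26513671875), 87.35417175292969)
```

View pics/w1.png

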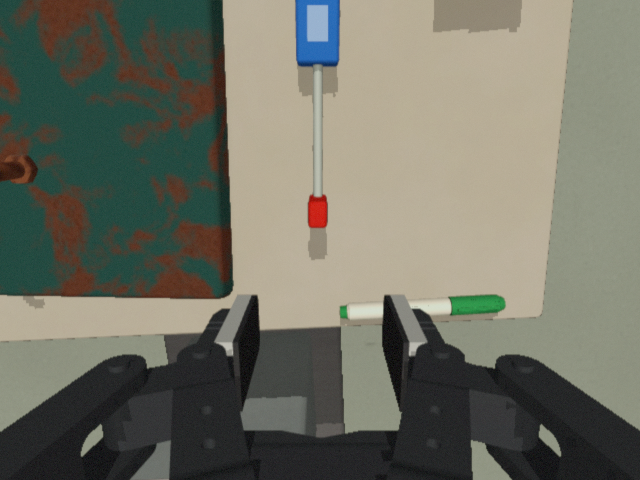

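The wrist view shows the handle at (318,212), centred between the fingers and in line with the tool. I'll descend onto it.

```bash
python3 -m jog '[[[4.5,0.5,-0.25,2.0,0],[4.5,0,0,3.5,0],[4.5,0,0,3.5,0],[4.5,0,0,3.0,0],[4.5,0,0,2.5,0],[4.5,0,0,2.0,0],[4.5,0,0,1.3,0],[4.5,0,0,0.7,0],[4.5,0,0,0,0],[4.5,0,0,0,0]]]'
python3 - <<'E'
from h import *
c=camera("side"); h,sa,v=cv2.split(cv2.cvtColor(c["frame"],cv2.COLOR_RGB2HSV)); P=pts(c)
print(read_state()["tcp_pos"])
c=camera("wrist"); P=pts(c); h,sa,v=cv2.split(cv2.cvtColor(c["frame"],cv2.COLOR_RGB2HSV)); p=P[((h<6)|(h>174))&(sa>190)&(v>120)&(c["depth"]>0)]
t=p[p[:,2]>.03]; print(len(t), cv2.minAreaRect((t[:,:2]*1000).astype(np.float32)) if len(t)>5 else 0)
E
```

```text
clock: 3.45
tcp_pos: [0.4391, -0.1546, 0.0068]
orientation: [0.0, 1.0, -0.026, 0.0]
wrist_force: [-1.1, 0.3, 0.9]
gripper_width: 0.0448
finger_force: 0.0
[ 0.43908089 -0.15459283  0.00683402]
2597 ((438.8370361328125, -153.84922790527344), (13.185039520263672, 20.227249145507812), 86.03575897216797)
```

```bash
python3 -m jog '[[[1,0,0,0,0],[1,0,0,0,0],[1,0,0,0,0],[1,0,0,0,0],[1,0,0,0,0],[1,0,0,0,0],[1,0,0,0,0],[1,0,0,0,0]]]' 80
python3 -m jog '[[[1,0,0,-0.5,0],[1,0,0,-1.0,0],[1,0,0,-1.5,0],[1,0,0,-2,0],[1,0,0,-2,0],[1,0,0,-1,0],[1,0,0,0,0],[1,0,0,0,0]]]'
cat >> h.py <<'E'
def cas(c,lo=.0):
    P=pts(c); h,sa,v=cv2.split(cv2.cvtColor(c["frame"],cv2.COLOR_RGB2HSV)); ok=c["depth"]>0
    for k,m in(("red",((h<6)|(h>174))&(sa>190)&(v>120)),("blue",(h>105)&(h<125)&(sa>170)&(v>80))):
        m=(m&ok).astype(np.uint8); n,l,st,_=cv2.connectedComponentsWithStats(m)
        for i in np.argsort(-st[1:,4])[:2]+1:
            p=P[l==i]
            if len(p)<12: continue
            t=p[p[:,2]>np.percentile(p[:,2],90)-.004]; q=np.polyfit(t[:,0],t[:,2],1)
            print(k,len(p),np.percentile(p,2,axis=0).round(4),np.percentile(p,98,axis=0).round(4),"top z",t[:,2].mean().round(4),"pitch",q[0].round(3),cv2.minAreaRect((t[:,:2]*1000).astype(np.float32)))
E
python3 - <<'E'
from h import *
print(read_state()["tcp_pos"])
for n in("wrist","scene"): c=camera(n); print(n); cas(c); save(c,n+"2")
E
```

```text
clock: 4.55
tcp_pos: [0.4388, -0.1545, 0.0067]
orientation: [0.0, 1.0, -0.026, 0.0]
wrist_force: [-0.5, 0.1, 5.7]
gripper_width: 0.0127
finger_force: 78.0
clock: 5.55
tcp_pos: [0.4382, -0.1544, 0.0859]
orientation: [-0.0, 1.0, -0.026, -0.0]
wrist_force: [0.2, -0.2, -0.6]
gripper_width: 0.0129
finger_force: 77.9
[ 0.4382086  -0.15436056  0.08589535]
wrist
red 3489 [ 0.4296 -0.1599  0.0879] [ 0.4482 -0.1479  0.115 ] top z 0.1137 pitch -0.046 ((438.3053894042969, -153.6398162841797), (12.529670715332031, 20.343061447143555), 86.72893524169922)
blue 121 [ 0.5416 -0.155   0.0808] [ 0.5427 -0.1457  0.0862] top z 0.0839 pitch -1.925 ((542.105224609375, -150.24436950683594), (9.669283866882324, 0.9305493831634521), 84.49327087402344)
blue 115 [ 0.5408 -0.1725  0.0811] [ 0.5416 -0.1632  0.0863] top z 0.0839 pitch -2.474 ((541.178955078125, -167.8482208251953), (9.94583511352539, 0.998647928237915), 89.56513214111328)
scene
red 178 [0.5971 0.181  0.0699] [0.614  0.1964 0.0868] top z 0.0851 pitch 0.036 ((605.4970092773438, 187.75491333007812), (19.45339012145996, 15.153458595275879), 29.754457473754883)
red 51 [ 0.4258 -0.1593  0.0818] [ 0.4296 -0.1465  0.1158] top z 0.1129 pitch 0.609 ((428.3272705078125, -156.7918243408203), (2.1420931816101074, 11.14047908782959), 31.801807403564453)
blue 2692 [0.4827 0.185  0.0016] [0.5477 0.2975 0.0222] top z 0.0206 pitch 0.002 ((516.5567016601562, 240.1024932861328), (61.9454345703125, 117.08964538574219), 8.166007041931152)
blue 305 [ 0.5397 -0.283   0.0428] [ 0.6108 -0.1447  0.0995] top z 0.0977 pitch 0.021 ((564.4837646484375, -158.40676879882812), (51.871177673339844, 28.883691787719727), 4.341795921325684)
```

View pics/wrist2.png

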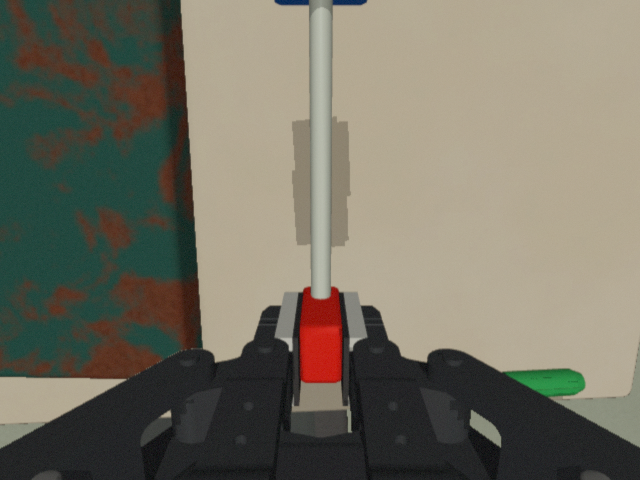

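The cassette is held level; the rod runs straight up the picture from the handle at (320,335). I'll carry it high in front of the detector and view the opening from there.

```bash
python3 -m jog '[[[1,0,1,-3,0],[1,0,2,-3,0],[1,0.5,3,-2,0],[1,0.5,3.5,-2,0],[1,0.5,3,0,0],[1,0.5,2.5,0,0],[1,0,1.5,0,0],[1,0,0.7,0,0],[1,0,0,0,0],[1,0,0,0,0]]]'
python3 - <<'E'
from h import *
print(read_state()["tcp_pos"],read_state()["orientation"])
c=camera("wrist"); save(c,"w3"); np.savez("w3.npz",**c); cas(c)
c=camera("scene"); save(c,"s3"); np.savez("s3.npz",**c)
E
```

```text
clock: 6.9
tcp_pos: [0.4498, -0.3261, 0.1862]
orientation: [-0.0, 1.0, -0.025, -0.0]
wrist_force: [-0.1, 0.2, -0.6]
gripper_width: 0.0127
finger_force: 78.2
[ 0.4498394  -0.32614147  0.18618697] [-3.39157875e-04  9.99679887e-01 -2.52981935e-02 -1.00421994e-04]
red 3381 [ 0.4415 -0.3315  0.189 ] [ 0.4599 -0.3196  0.2153] top z 0.214 pitch -0.053 ((450.19549560546875, -325.4301452636719), (12.512382507324219, 20.233949661254883), 86.74441528320312)
```

View pics/w3.png

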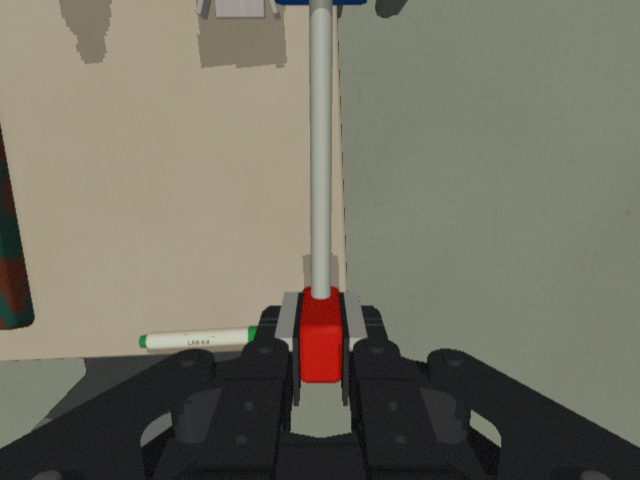

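The sill shows at (240,10), left of my estimate, because my earlier white mask had cut off part of the detector. I'll re-measure with the saved images.

```bash
python3 - <<'E'
from h import *
for n in("scene0","side0"):
    c=dict(np.load(n+".npz")); P=pts(c); q=P[c["depth"]>0]
    q=q[(q[:,0]>.57)&(q[:,0]<.76)&(q[:,1]>-.36)&(q[:,1]<-.22)]
    t=q[(q[:,2]>.049)&(q[:,2]<.056)]; b=cv2.minAreaRect((t[:,:2]*1000).astype(np.float32)); print(n,"top",len(t),t.mean(0),b)
    w=q[(q[:,2]>.015)&(q[:,2]<.045)&(q[:,0]>.63)&(q[:,0]<.72)]
    if len(w)>20: k=np.polyfit(w[:,0],w[:,1],1); print("sidewall",len(w),k,np.polyval(k,[.612,.72]))
    f=q[(q[:,2]>.036)&(q[:,2]<.048)&(q[:,0]<.625)]; 
    if len(f)>5: print("front x",len(f),np.median(f[:,0]),f[:,1].min(),f[:,1].max(), np.polyfit(f[:,1],f[:,0],1))
c=dict(np.load("w3.npz")); P=pts(c)
# sill edge & cheeks in wrist picture by z
for row in (0,3,6,9,12,14,16,18):
    l=P[row,190:295]; print(row,[(190+i,*(l[i]*1000).round(0).astype(int).tolist()) for i in range(0,100,8)])
E
```

```text
scene0 top 684 [ 0.67058919 -0.28148446  0.05265859] ((674.5526123046875, -303.2440185546875), (109.7609634399414, 127.97413635253906), 88.51362609863281)
sidewall 392 [-0.46205163  0.04987543] [-0.23290017 -0.28280175]
front x 111 0.6123049202427516 -0.3099996746083259 -0.24516285855477837 [0.12234552 0.64677234]
side0 top 348 [ 0.67118238 -0.27985565  0.05276021] ((672.8389282226562, -299.5138244628906), (109.92987823486328, 126.76477813720703), 85.48139953613281)
sidewall 214 [-0.08494045 -0.19416184] [-0.24614539 -0.25531896]
front x 42 0.6130722576567282 -0.3026687640322585 -0.24295271523385198 [0.17671027 0.66118048]
0 [(190, 605, -242, -1), (198, 601, -252, 17), (206, 602, -256, 9), (214, 605, -259, -1), (222, 603, -266, 4), (230, 603, -271, 4), (238, 602, -277, 5), (246, 602, -282, 6), (254, 601, -288, 6), (262, 602, -293, 4), (270, 597, -300, 19), (278, 554, -318, 186), (286, 554, -320, 186)]
3 [(190, 604, -242, -1), (198, 599, -252, 17), (206, 600, -256, 9), (214, 603, -259, -2), (222, 601, -265, 4), (230, 601, -271, 5), (238, 601, -276, 4), (246, 600, -282, 6), (254, 600, 
[... 1092 characters left out ...]
276, 5), (246, 593, -281, 5), (254, 593, -287, 5), (262, 593, -293, 5), (270, 594, -297, -1), (278, 591, -304, 11), (286, 593, -309, 0)]
16 [(190, 596, -241, -2), (198, 595, -247, -1), (206, 594, -253, 3), (214, 595, -258, -1), (222, 593, -264, 4), (230, 593, -270, 4), (238, 592, -276, 4), (246, 592, -281, 5), (254, 592, -287, 5), (262, 592, -292, 3), (270, 593, -297, -3), (278, 590, -304, 7), (286, 592, -309, -3)]
18 [(190, 594, -241, -1), (198, 594, -247, -1), (206, 593, -253, 1), (214, 593, -258, -1), (222, 593, -264, 0), (230, 593, -269, 0), (238, 592, -275, 1), (246, 592, -280, 0), (254, 592, -286, 0), (262, 592, -292, -1), (270, 592, -297, -2), (278, 591, -303, 1), (286, 591, -309, 0)]
```

```bash
python3 - <<'E'
from h import *
for n in("scene0","side0"):
    c=dict(np.load(n+".npz")); P=pts(c); m=(c["depth"]>0)&(P[...,0]>.57)&(P[...,0]<.76)&(P[...,1]>-.36)&(P[...,1]<-.22)&(P[...,2]>.048)&(P[...,2]<.056)
    k,l,st,_=cv2.connectedComponentsWithStats(m.astype(np.uint8)); i=1+np.argmax(st[1:,4]); t=P[l==i]
    print(n,st[i],cv2.minAreaRect((t[:,:2]*1000).astype(np.float32)))
    xs=np.arange(.62,.73,.01); e=[(x+.005,t[(t[:,0]>=x)&(t[:,0]<x+.01)][:,1]) for x in xs]
    L=np.array([(x,np.percentile(y,98),np.percentile(y,2)) for x,y in e if len(y)>3]); print(np.polyfit(L[:,0],L[:,1],1),np.polyfit(L[:,0],L[:,2],1)); print(L.round(4).tolist())
    f=(c["depth"]>0)&(P[...,2]>.037)&(P[...,2]<.047)&(abs(P[...,0]-.612)<.012)&(P[...,1]<-.253)&(P[...,1]>-.303); f=P[f]; print("front",len(f),np.polyfit(f[:,1],f[:,0],1),np.median(f,0))
a=cv2.imread("pics/scene0.png")[165:225,290:380]; cv2.imwrite("pics/det.png",cv2.resize(a,None,fx=8,fy=8,interpolation=cv2.INTER_CUBIC))
E
```

```text
scene0 [303 173  60  24 653] ((672.5795288085938, -280.9280700683594), (65.05262756347656, 125.46744537353516), 86.92133331298828)
[-0.05136761 -0.21557976] [-0.04074147 -0.28170767]
[[0.625, -0.2476, -0.3082], [0.635, -0.2484, -0.3062], [0.645, -0.249, -0.3073], [0.655, -0.2488, -0.3085], [0.665, -0.2482, -0.3098], [0.675, -0.2516, -0.3094], [0.685, -0.2511, -0.31], [0.695, -0.2511, -0.31], [0.705, -0.2527, -0.312], [0.715, -0.252, -0.306], [0.725, -0.2522, -0.3139]]
front 61 [0.0595296  0.62809752] [ 0.61156143 -0.27619386  0.04279899]
side0 [257 192  45  16 366] ((672.0376586914062, -300.4321594238281), (111.88703155517578, 128.2790069580078), 85.48139953613281)
[-0.06323053 -0.20645419] [-0.466498   -0.00325439]
[[0.625, -0.244, -0.3028], [0.635, -0.245, -0.3036], [0.645, -0.2477, -0.3124], [0.655, -0.2464, -0.3039], [0.665, -0.2497, -0.2965], [0.675, -0.2558, -0.298], [0.685, -0.2524, -0.3101], [0.695, -0.2484, -0.3572], [0.705, -0.2503, -0.3388], [0.715, -0.2485, -0.339], [0.725, -0.2523, -0.3372]]
front 15 [0.06718408 0.62968741] [ 0.61102154 -0.27266755  0.04199591]
```

```bash
python3 -m jog '[[[1,-1.0,-1,0,0],[1,-1.0,-2,0,0],[1,-0.85,-1.5,2,0],[1,0,-1,3,0],[1,0,0,3.5,0],[1,0,0,3,0],[1,0,0,2,0],[1,0,0,1.4,0],[1,0,0,0,0],[1,0,0,0,0]]]'
python3 - <<'E'
from h import *
print(read_state()["tcp_pos"],read_state()["orientation"])
ims=[]
for n in("scene","side","wrist"):
    c=camera(n); print(n); cas(c); np.savez(n+"4.npz",**c); ims.append(c["frame"][...,::-1])
a=cv2.resize(ims[0][165:275,290:430],None,fx=4,fy=4,interpolation=cv2.INTER_CUBIC)
w=cv2.resize(ims[2],None,fx=.5,fy=.5); b=np.zeros((440,800,3),np.uint8); b[:,:560]=a; b[:180,560:800]=w[:180,40:280]; cv2.imwrite("pics/m4.png",b)
E
```

```text
clock: 8.25
tcp_pos: [0.4245, -0.271, 0.038]
orientation: [0.0, 1.0, -0.026, 0.001]
wrist_force: [0.2, -0.9, -1.2]
gripper_width: 0.0127
finger_force: 78.2
[ 0.42454297 -0.270983    0.03803529] [ 2.59327883e-04  9.99664719e-01 -2.58862938e-02  5.31364015e-04]
scene
red 173 [0.5969 0.1803 0.0706] [0.6137 0.1963 0.0867] top z 0.0851 pitch 0.057 ((605.7890625, 187.74009704589844), (18.97808074951172, 16.688251495361328), 35.318668365478516)
red 36 [0.4856 0.324  0.0166] [0.4923 0.3344 0.0198] top z 0.0184 pitch -0.031 ((488.88861083984375, 328.36431884765625), (5.747165679931641, 12.314364433288574), 24.463350296020508)
blue 2660 [0.4825 0.185  0.0016] [0.5472 0.2973 0.0223] top z 0.0206 pitch 0.0 ((516.6588134765625, 240.7644500732422), (63.146881103515625, 116.36602783203125), 8.160019874572754)
blue 242 [ 0.5259 -0.2863  0.0345] [ 0.5738 -0.2609  0.0527] top z 0.0505 pitch 0.011 ((549.7548217773438, -274.4267578125), (26.4049129486084, 50.64042282104492), 89.74529266357422)
side
blue 31 [ 0.5484 -0.275   0.0363] [ 0.5718 -0.2612  0.0521] top z 0.05 pitch 0.221 ((567.5995483398438, -269.1776123046875), (11.228019714355469, 16.508495330810547), 41.84363555908203)
wrist
red 3255 [ 0.4159 -0.2763  0.043 ] [ 0.4347 -0.2647  0.0672] top z 0.0659 pitch -0.047 ((424.68756103515625, -270.4927062988281), (12.352351188659668, 20.269834518432617), 87.4896011352539)
```

View pics/m4.png

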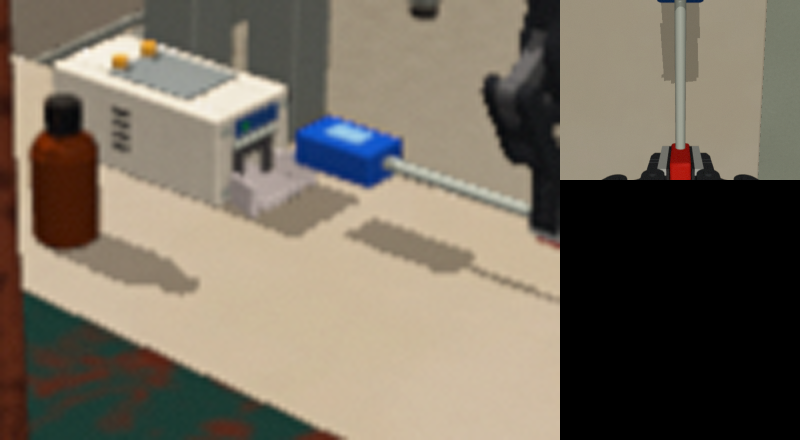

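Cassette aligned with the opening and about 13 mm short of the sill (nose at (300,150), sill at (265,190)). It is held slightly nose-low, about 1 mm. I'll shift 1 mm left, lower, and start in.

```bash
python3 -m jog '[[[1,0,-0.1,0.7,0],[1,0,0,0.9,0],[1,0,0,0.5,0],[1,0,0,0,0],[1,0,0,0,0]]]'; python3 -m jog '[[[1,0.5,0,0,0],[1,0.5,0,0,0],[1,0.5,0,0,0],[1,0.5,0,0,0],[1,0.4,0,0,0],[1,0,0,0,0]]]'
python3 - <<'E'
from h import *
s=read_state();print(s["tcp_pos"],s["wrist_force"],s["wrist_torque"])
ims=[]
for n in("scene","side"):
    c=camera(n); cas(c); ims.append(c["frame"][...,::-1])
a=cv2.resize(ims[0][165:235,290:390],None,fx=5,fy=5,interpolation=cv2.INTER_CUBIC)
b=cv2.resize(ims[1][185:240,250:310],None,fx=5,fy=5,interpolation=cv2.INTER_CUBIC)
o=np.zeros((350,800,3),np.uint8); o[:,:500]=a; o[:275,500:800]=b; cv2.imwrite("pics/m5.png",o)
E
```

```text
clock: 9.02
tcp_pos: [0.4242, -0.2699, 0.0163]
orientation: [0.0, 1.0, -0.026, 0.0]
wrist_force: [-0.8, -0.4, -0.8]
gripper_width: 0.013
finger_force: 78.2
clock: 9.78
tcp_pos: [0.4485, -0.271, 0.0163]
orientation: [-0.0, 1.0, -0.026, 0.0]
wrist_force: [-0.0, 0.3, -0.9]
gripper_width: 0.0127
finger_force: 78.2
[ 0.44848916 -0.27101712  0.01626382] [-4.55191151e-04  3.07075524e-01 -8.55768488e-01] [-0.02922806  0.10246826  0.05451033]
red 177 [0.5972 0.1811 0.0704] [0.6137 0.1971 0.087 ] top z 0.0852 pitch 0.075 ((606.1493530273438, 188.31106567382812), (17.394195556640625, 17.780431747436523), 69.55641174316406)
red 36 [0.4856 0.3239 0.0163] [0.4923 0.3336 0.0192] top z 0.0181 pitch -0.055 ((489.221435546875, 328.4825134277344), (6.28370475769043, 11.138063430786133), 14.486458778381348)
blue 2681 [0.4828 0.1848 0.0017] [0.5472 0.2974 0.0223] top z 0.0206 pitch 0.003 ((517.2069702148438, 240.51748657226562), (62.733028411865234, 116.89775085449219), 8.669174194335938)
blue 232 [ 0.55   -0.2879  0.0118] [ 0.5973 -0.2612  0.0309] top z 0.0288 pitch 0.007 ((574.2058715820312, -275.894287109375), (29.424713134765625, 48.414329528808594), 84.92894744873047)
blue 32 [ 0.5525 -0.2757  0.0144] [ 0.5866 -0.257   0.0307] top z 0.0288 pitch -0.2 ((558.3861083984375, -264.5364990234375), (23.669246673583984, 12.240303039550781), 46.1354866027832)
```

View pics/m5.png

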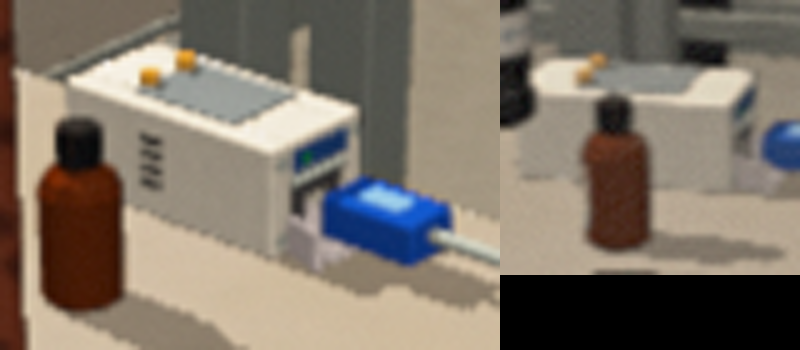

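The nose is over the sill between the cheeks with no contact. Pushing on in small, force-checked steps.

```bash
python3 -m jog '[[[1,0.4,0,0,0],[1,0.4,0,0,0],[1,0.4,0,0,0],[1,0.3,0,0,0]]]'; python3 -m jog '[[[1,0.3,0,0,0],[1,0.3,0,0,0],[1,0.3,0,0,0],[1,0.3,0,0,0]]]';python3 -m jog '[[[1,0.3,0,0,0],[1,0.3,0,0,0],[1,0.3,0,0,0]]]'
python3 - <<'E'
from h import *
s=read_state();print(s["wrist_force"],s["wrist_torque"])
c=camera("scene"); cas(c)
E
```

```text
clock: 10.38
tcp_pos: [0.4614, -0.2716, 0.0158]
orientation: [-0.0, 1.0, -0.026, -0.002]
wrist_force: [-5.7, 0.6, 0.3]
gripper_width: 0.0132
finger_force: 78.2
clock: 10.88
tcp_pos: [0.4759, -0.2725, 0.0163]
orientation: [0.0, 1.0, -0.026, 0.0]
wrist_force: [-1.5, 0.2, -3.5]
gripper_width: 0.0129
finger_force: 77.9
clock: 11.25
tcp_pos: [0.4847, -0.273, 0.0165]
orientation: [0.0, 1.0, -0.026, 0.0]
wrist_force: [-1.1, -0.8, -3.7]
gripper_width: 0.0126
finger_force: 77.9
[-1.11768027 -0.80775881 -3.70022306] [ 0.01715321  0.47346571 -0.0255723 ]
red 176 [0.5976 0.1808 0.0705] [0.614  0.1966 0.0869] top z 0.0852 pitch 0.087 ((606.2200927734375, 187.25323486328125), (18.27760887145996, 17.859920501708984), 19.79036521911621)
red 39 [ 0.9413 -1.6443  0.2734] [ 1.0111 -1.5895  0.2805] top z 0.2788 pitch 0.005 ((985.5558471679688, -1615.1148681640625), (43.3530387878418, 79.00749969482422), 54.877986907958984)
blue 2677 [0.4828 0.185  0.0017] [0.5475 0.2974 0.0223] top z 0.0206 pitch 0.003 ((516.87255859375, 240.2449188232422), (61.97818374633789, 117.67816162109375), 8.699338912963867)
blue 129 [ 0.5864 -0.2871  0.0136] [ 0.6137 -0.2622  0.0306] top z 0.0288 pitch -0.024 ((598.9309692382812, -276.10003662109375), (26.03966522216797, 26.354171752929688), 85.28512573242188)
```

```bash
python3 -m jog '[[[1,0.3,0,0.05,0],[1,0.3,0,0.05,0],[1,0.3,0,0.05,0],[1,0.3,0,0,0],[1,0.3,0,0,0]]]'; python3 -m jog '[[[1,0.3,0,0,0],[1,0.3,0,0,0],[1,0.3,0,0,0],[1,0.3,0,0,0]]]';python3 -m jog '[[[1,0.3,0,0,0],[1,0.3,0,0,0],[1,0.3,0,0,0],[1,0.3,0,0,0],[1,0,0,0,0]]]'
python3 - <<'E'
from h import *
s=read_state();print(s["wrist_force"],s["wrist_torque"])
E
```

```text
clock: 11.92
tcp_pos: [0.4993, -0.2737, 0.0148]
orientation: [0.0, 1.0, -0.026, 0.0]
wrist_force: [-0.5, -1.1, -2.4]
gripper_width: 0.0129
finger_force: 77.9
clock: 12.42
tcp_pos: [0.5112, -0.2743, 0.0148]
orientation: [-0.0, 1.0, -0.026, -0.0]
wrist_force: [-1.0, -0.3, -2.4]
gripper_width: 0.0127
finger_force: 77.9
clock: 13.05
tcp_pos: [0.5235, -0.275, 0.0149]
orientation: [0.0, 1.0, -0.026, 0.0]
wrist_force: [-0.0, -0.7, -2.5]
gripper_width: 0.0129
finger_force: 77.9
[-0.01211401 -0.72824298 -2.52896381] [0.07936334 0.15510102 0.03508793]
```

```bash
python3 -m jog '[[[1,0,0,0.1,0],[1,0.2,0,0,0],[1,0.2,0,0,0],[1,0.2,0,0,0],[1,0.2,0,0,0],[1,0.1,0,0,0]]]'; for i in 1 2 3; do python3 -m jog '[[[1,0.1,0,0,0],[1,0.1,0,0,0]]]' | grep -E 'tcp|wrist'; done
```

```text
clock: 13.8
tcp_pos: [0.5322, -0.2754, 0.0138]
orientation: [0.0, 1.0, -0.026, 0.0]
wrist_force: [-1.0, 0.4, -1.7]
gripper_width: 0.0126
finger_force: 77.9
tcp_pos: [0.534, -0.2755, 0.0138]
wrist_force: [-0.8, 0.6, -2.8]
tcp_pos: [0.5366, -0.2758, 0.0141]
wrist_force: [0.4, -0.2, -1.2]
tcp_pos: [0.5383, -0.2758, 0.0139]
wrist_force: [0.5, -0.5, -0.6]
```

```bash
python3 -m jog '[[[1,0.1,0,0,0],[1,0.1,0,0,0],[1,0.1,0,0,0]]]'
```

```text
clock: 14.92
tcp_pos: [0.5411, -0.2759, 0.0138]
orientation: [0.0, 1.0, -0.026, 0.0]
wrist_force: [-0.2, 0.6, -0.4]
gripper_width: 0.0129
finger_force: 78.1
```

```bash
python3 -m jog '[[[1,0.1,0,0,0],[1,0.1,0,0,0],[1,0.1,0,0,0]]]'
```

```text
clock: 15.3
tcp_pos: [0.544, -0.2761, 0.0137]
orientation: [-0.0, 1.0, -0.026, -0.0]
wrist_force: [1.2, -0.4, -1.1]
gripper_width: 0.0129
finger_force: 78.1
```

```bash
python3 -m jog '[[[1,0.1,0,0,0],[1,0.1,0,0,0],[1,0.1,0,0,0]]]'
```

```text
clock: 15.68
tcp_pos: [0.547, -0.2762, 0.0138]
orientation: [0.0, 1.0, -0.026, -0.0]
wrist_force: [0.4, 0.3, 0.2]
gripper_width: 0.0134
finger_force: 78.1
```

```bash
python3 -m jog '[[[1,0.1,0,0,0],[1,0.1,0,0,0],[1,0.1,0,0,0]]]'
```

```text
clock: 16.05
tcp_pos: [0.55, -0.2764, 0.0138]
orientation: [0.0, 1.0, -0.026, 0.0]
wrist_force: [-1.2, -0.0, -2.0]
gripper_width: 0.0128
finger_force: 78.1
```

```bash
python3 -m jog '[[[1,0.1,0,0,0],[1,0.1,0,0,0],[1,0.1,0,0,0]]]'
```

```text
clock: 16.42
tcp_pos: [0.5531, -0.2765, 0.0138]
orientation: [-0.0, 1.0, -0.026, 0.0]
wrist_force: [0.2, -0.2, -1.0]
gripper_width: 0.0125
finger_force: 78.1
```

```bash
python3 -m jog '[[[1,0.1,0,0,0],[1,0.1,0,0,0],[1,0.1,0,0,0]]]'
```

```text
clock: 16.8
tcp_pos: [0.5556, -0.2767, 0.0137]
orientation: [-0.0, 1.0, -0.026, -0.0]
wrist_force: [-1.2, 0.7, -1.3]
gripper_width: 0.0126
finger_force: 78.2
```

```bash
python3 -m jog '[[[1,0.1,0,0,0],[1,0.1,0,0,0]]]'
```

```text
clock: 17.05
tcp_pos: [0.5562, -0.2768, 0.0133]
orientation: [-0.0, 1.0, -0.026, -0.002]
wrist_force: [-5.8, 0.9, 0.3]
gripper_width: 0.0128
finger_force: 78.4
```

Seat contact. Pressing in gently.

```bash
python3 -m jog '[[[1,0.1,0,0,0],[1,0,0,0,0]]]'
```

```text
clock: 17.3
tcp_pos: [0.5571, -0.2768, 0.0132]
orientation: [-0.0, 1.0, -0.026, -0.002]
wrist_force: [-5.1, 0.3, 0.9]
gripper_width: 0.0123
finger_force: 78.4
```

```bash
python3 -m jog '[[[1,0.1,0,0,0],[1,0,0,0,0]]]'
```

```text
clock: 17.55
tcp_pos: [0.558, -0.2769, 0.0132]
orientation: [-0.0, 1.0, -0.026, -0.002]
wrist_force: [-5.4, 0.1, 1.0]
gripper_width: 0.0127
finger_force: 78.5
```

```bash
python3 -m jog '[[[1,0.1,0,0,0],[1,0,0,0,0]]]'
```

```text
clock: 17.8
tcp_pos: [0.5586, -0.2769, 0.0132]
orientation: [-0.0, 1.0, -0.026, -0.002]
wrist_force: [-7.1, 0.4, 1.1]
gripper_width: 0.0128
finger_force: 78.5
```

```bash
python3 -m jog '[[[1,0.05,0,0,0],[1,0,0,0,0],[1,0,0,0,0]]]'
python3 - <<'E'
from h import *
c=camera("scene"); save(c,"s6"); d=camera("wrist")
a=cv2.resize(c["frame"][165:235,290:390,::-1],None,fx=5,fy=5,interpolation=cv2.INTER_CUBIC)
o=np.zeros((350,800,3),np.uint8); o[:,:500]=a; o[:240,500:]=cv2.resize(d["frame"][:,:,::-1],None,fx=.5,fy=.5)[:,10:310]; cv2.imwrite("pics/m6.png",o)
E
```

```text
clock: 18.18
tcp_pos: [0.5586, -0.277, 0.0131]
orientation: [-0.0, 1.0, -0.026, -0.003]
wrist_force: [-8.3, 0.4, 1.7]
gripper_width: 0.0129
finger_force: 78.6
```

View pics/m6.png

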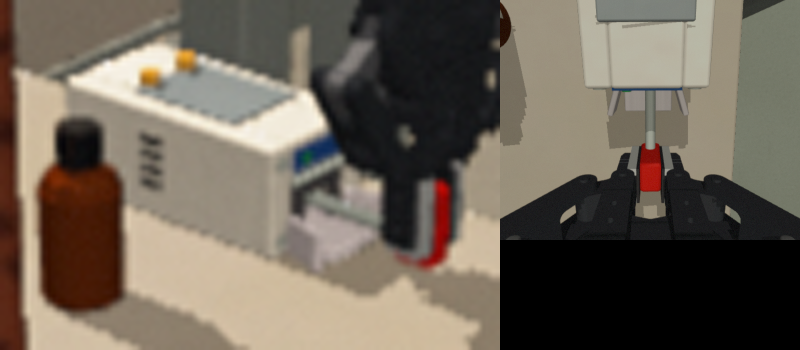

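Seated: force rises to 8.3 N with no further motion, the blue body is inside, and only the rod and handle show. I'll relax the push, release, and rise.

```bash
python3 -m jog '[[[1,-0.15,0,0,0],[1,0,0,0,0],[1,0,0,0,0]]]'; python3 -m jog '[[[2,0,0,0,0],[3,0,0,0,0],[4.5,0,0,0,0],[4.5,0,0,0,0],[4.5,0,0,0,0],[4.5,0,0,0,0],[4.5,0,0,0,0]]]'
python3 -m jog '[[[4.5,0,0,-0.5,0],[4.5,0,0,-1,0],[4.5,0,0,-2,0],[4.5,0,0,-3,0],[4.5,0,0,-3,0],[4.5,-1,0,-3,0],[4.5,-1,0,-1,0],[4.5,0,0,0,0],[4.5,0,0,0,0],[4.5,0,0,0,0]]]'
python3 - <<'E'
from h import *
d=camera("wrist"); cas(d); c=camera("scene")
a=cv2.resize(c["frame"][165:235,290:390,::-1],None,fx=5,fy=5,interpolation=cv2.INTER_CUBIC)
o=np.zeros((350,800,3),np.uint8); o[:,:500]=a; o[:240,500:]=cv2.resize(d["frame"][:,:,::-1],None,fx=.5,fy=.5)[:,10:310]; cv2.imwrite("pics/m7.png",o)
E
```

```text
clock: 18.65
tcp_pos: [0.5586, -0.2769, 0.0133]
orientation: [-0.0, 1.0, -0.026, -0.001]
wrist_force: [-4.6, 0.7, -0.3]
gripper_width: 0.013
finger_force: 78.3
clock: 19.52
tcp_pos: [0.56, -0.2769, 0.0138]
orientation: [0.0, 1.0, -0.026, 0.0]
wrist_force: [-0.3, 0.2, -0.4]
gripper_width: 0.0448
finger_force: 0.0
clock: 20.78
tcp_pos: [0.5397, -0.2754, 0.1477]
orientation: [-0.0, 1.0, -0.026, -0.001]
wrist_force: [0.6, -0.0, -0.6]
gripper_width: 0.045
finger_force: 0.0
red 763 [ 0.5496 -0.2828  0.0233] [ 0.5683 -0.2703  0.0422] top z 0.0406 pitch -0.019 ((558.658447265625, -276.5498962402344), (12.730330467224121, 19.10851287841797), 86.71827697753906)
```

View pics/m7.png

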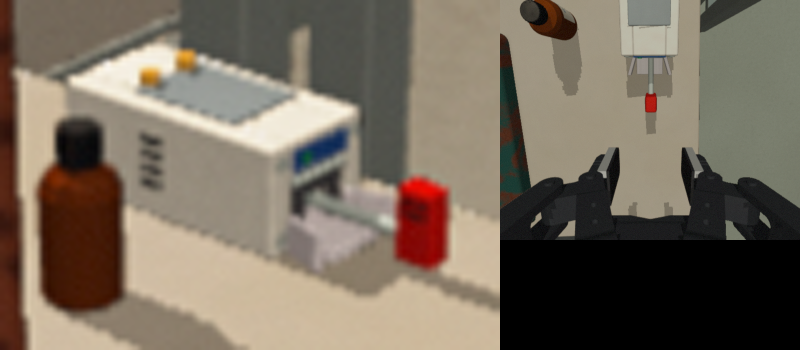

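The cassette is home, level and released. The handle stays outside at crop (422,222), the dark flap is down round the rod at (320,195), and the gripper is clear.

```bash
python3 -c "
from station import job
print(job.hand_in())"
```

```text
the job is handed in; nothing more can be done
None
```

The cassette is pressed home on its seat and released with the flap down behind it, and the job is handed in; seat depth and flap angle I judged only from push force, travel and camera views, and no verdict came back.

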